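# Load a two-layer sampling kit tray

## Robot

A 6-joint arm with a two-finger parallel gripper is mounted at the origin on a cart in front of the work surface, level with it; the furniture and walls round the work are solid. World frame = base frame: x ahead of the robot, y to its left, z up, the work surface at z = 0. Lengths are in m, angles in rad, forces in N, time in s.
With the tool pointing down it reaches from about 0.25 to 0.8 m from the base axis. Payload 3.9 kg.
Tool frame: the origin (TCP) lies midway between the tips of the shut fingers; the grasp point (between the pads) lies 19 mm behind it (r.grip_point_offset is the distance from the TCP to the grasp point, in m); z points along the fingers, y is the direction in which the jaws open and shut (so a half turn about z gives the same grasp; the last joint's range is limited). The gripper opens to 85 mm and grips with 20 to 120 N. Pads are 22 mm wide; open, the fingers measure 114 mm over their backs; the gripper's body (76 mm by 85 mm) begins 54 mm behind the grasp point. The pads swing forward as they close: fully open they stand 13 mm farther back than shut.
Start: joints at [-1.261, 0.26, -0.138, 1.173, 0, 1.571], TCP at [0.16, -0.5, 0.231] pointing down, gripper open.
Joint ranges: [-2.78, 2.78], [-0.83, 1.72], [-1.28, 1.37], [-1.9, 2.12], [-1.57, 1.48], [-3.14, 3.14]. Speed limits (rad/s): [2.57, 2.57, 3.14, 3.14, 3.14, 3.14].

## Interface

Orientations are given as a rotation vector (axis times angle).
In Python, from bench import r gives the robot as it stands.
- The arm moves only by the tool drive_tool, never from a script. Its argument "commands" is a list that holds one entry, the list of rows, each a list of 5 numbers: the shift along the world's x, y, z as a fraction of full scale, then the turn about the world's z as a fraction of full scale, then the opening, from -1 (shut) to 1 (fully open). In form: [[[x, y, z, turn, gripper], ...]]. A call has 1 to 8 rows; each row shifts and turns the commanded pose from where the row before left it; what a row does not reach is not made up. Full scale, the value 1, is 0.03 m for a shift and 4 degrees for a turn. A row lasts 1/12 s, in which the tool goes at most 41.7 mm and 7.16 degrees, less where a joint would pass 70% of its speed; a pose out of reach is approached as far as the arm can. A call with a number of a shift or a turn outside -1 to 1 is refused whole. A call with a gripper value outside its range is refused whole. The fingers move at their own pace and stop on an object; "squeeze" is the grip in N (left out, the last holds). Time passes only in rows, so rows that do not move let the fingers close. It gives the time, the measured TCP pose, the force and the opening at its end, in the units of the state.
- r.observe(): the state, without advancing time (a new reading comes with each control period).
- r.grab_frame(name): name is "scene" or "side" or "wrist"; returns a dict with "img" (384x512x3 uint8, red, green, blue), "K" (3x3 intrinsics, pixels), "R" (3x3) and "t" (3): a world point X has camera coordinates R X + t. Camera axes: x right, y down, z forward; pixel columns grow to the right and rows downward; lengths in m; the calibration is good to about 2 mm. The wrist camera is an equidistant fisheye: a pixel r from the principal point sees the ray r / f radians off the axis. A picture is of the moment at which its call begins. There is no depth.
- r.job_done(): hands the job in, once; it reports no verdict.
The state is a dict: "time": time; "q": joint angles; "qvel": joint speeds; "tau": joint torques, N m; "eef_pos": TCP position; "ee_rot": TCP orientation; "wrist_force": force on the tool from outside, world axes, zero at the start; "wrist_torque": the same for the moment, N m; "width": finger opening in m.
Only numpy, scipy, OpenCV 4.12 (cv2) and the standard library are available. Lean on these libraries where they do the work, as an engineer would, in place of code of your own. Each camera call takes 0.05 s, during which the arm holds its last target.

## Task

Load the steel kit tray for the next timed sampling round, in layers: first lay the marker pen down in the long notch of the two black supports, between the end stops, and let go of it; then set the bench timer, display up, flat on the supports' shoulders above the pen, inside the raised lips (either way round). Leave the other things on the bench where they are.

Things in the scene. Friction and masses are not known exactly. Their poses are not given: they have to be found in the camera images.
- marker_center (a point): centre (half-way up) of the loose capped marker pen, white barrel with a red cap at one end, 16 mm wide, 15 mm high, 140 mm long, lying on the bench; local y runs along the pen, z up
- timer_center (a point): centre (half-way up) of the loose bench timer, a flat light box with a display and two keys on top, 58 mm along its local x, 68 mm along its local y, 17 mm high, lying display up; z up
- tray: steel kit tray, fixed where it stands, 150 mm along its local x, 172 mm along its local y, origin at the centre of its underside on the bench, z up; rim 16 mm high, floor 4 mm up. Two black supports stand across it at local y = -30 and +30 mm, 8 mm thick, 52 mm clear between them, each with a notch in its middle, a shoulder either side of the notch and lips outside
- tray_notch (a point): where the pen's centre belongs: tray's centre, 25.5 mm above the bench; the pen lies along the tray's y. Axes as the tray's. The notches are 24 mm wide along x, their floor 18 mm above the bench. End stops, 36 mm high and 36 mm wide, stand at both ends of the notch line, 166 mm apart inside
- tray_seat (a point): where the timer's centre belongs: tray's centre, 46.5 mm above the bench, its 58 mm side along the tray's x. Axes as the tray's. Shoulder tops are 38 mm above the bench, from local x = 12 to 33 mm on both sides; the lips round them rise to 46 mm and leave a place of 66 mm (x) by 76 mm (y) for the timer; no lips between the supports
- marker: the same marker pen; origin at the centre of its underside
- timer: the same timer; origin at the centre of its underside
- beaker_mid (a point): loose bystander: clear beaker 55 mm wide, 66 mm high; half-way up its axis. To be left alone
- jar_mid (a point): loose bystander: squat white jar with a lid, 58 mm wide, 50 mm high; half-way up its axis. To be left alone
There are look-alikes about, which are no part of the job. Leave any blue or purple look-alike of the timer alone.

How it is judged:
By the outcome, as a careful person would: the job done as asked, in the order asked, and still so for the second after the job is handed in, with the robot touching nothing.
It also fails if it takes over 61 s, if anything falls off the work surface, if the arm or the gripper's body presses on something with over 40 N, if the wrist force passes 120 N, or if a joint passes its speed limit or range.

## Working session

There is one attempt and no reset: what is moved stays moved. The work goes in short steps, Python scripts to look and compute and a tool call to move; the robot and the scene stay as the last step left them, time stands still between calls to the robot, and variables do not carry over. Pictures are saved under pics/ and viewed, and the job is handed in when it is done.

Besides the shell and the picture viewer there is one more tool, called after ">>>" in YAML: its name, and indented under it one key for each argument. drive_tool: Moves the arm, as the interface text tells. Its arguments: {"type":"object","properties":{"commands":{"type":"array"},"squeeze":{"type":"number"}},"required":["commands"]}

```bash
mkdir -p pics; ls
python3 - <<'E'
from bench import r
import cv2
for n in ["scene","side","wrist"]:
    f=r.grab_frame(n); cv2.imwrite(f"pics/{n}0.png",f["img"][:,:,::-1])
    print(n,f["K"].tolist(),f["R"].tolist(),f["t"].tolist())
print(r.observe(), r.grip_point_offset)
E
```

```text
pics
scene [[350.5959276625074, 0.0, 253.38339648486297], [0.0, 350.5959276625074, 193.16853316064976], [0.0, 0.0, 1.0]] [[-0.7459712480805035, -0.6659382990701409, -0.007285524605918171], [-0.27310007160543054, 0.3158623008425878, -0.9086513950880918], [0.6074069870575449, -0.6758381379723952, -0.4174919919419788]] [0.3526884255192419, 0.22787142806375874, 0.828250183916993]
side [[460.7114422882479, 0.0, 247.5631866986931], [0.0, 460.7114422882479, 193.61995620704056], [0.0, 0.0, 1.0]] [[0.8119514550143176, -0.5836987864047242, -0.005528241111288672], [-0.24242835172891522, -0.3285833453218019, -0.9128315723369429], [0.5310021930068971, 0.7425151257225575, -0.4082988600217744]] [-0.48427177702208735, 0.16031214395777654, 1.1747488609302195]
wrist [[297.3186396354542, 0.0, 257.8794528489185], [0.0, 297.3186396354542, 196.04309021171872], [0.0, 0.0, 1.0]] [[0.30518677891539525, -0.9522885808952147, -0.0027365437734885316], [-0.9063513966544614, -0.2913443406651406, 0.30601572009441275], [-0.2922125523617238, -0.09091168164198159, -0.9520225261952966]] [-0.5228314307699897, -0.04061112792519877, 0.38092502115978055]
{'time': 0.15, 'q': array([-1.26101676e+00,  2.60536709e-01, -1.39086552e-01,  1.17269117e+00,
        2.60588633e-05,  1.57077381e+00]), 'qvel': array([-0.00040421, -0.00264386,  0.00367414, -0.00113684, -0.00064722,
        0.00030164]), 'tau': array([-3.01823302e-04, -4.06005621e+01,  2.54166448e+01,  1.26765083e-02,
        1.16356273e-05, -7.58519690e-06]), 'eef_pos': array([ 0.15989292, -0.49950611,  0.23064901]), 'ee_rot': array([-3.10249179e+00, -4.84460154e-01,  3.27252745e-04]), 'wrist_force': array([-0.10931319,  0.04806506, -0.4978133 ]), 'wrist_torque': array([-0.00059723,  0.04164153,  0.03523067]), 'width': 0.08481989239135806} 0.0187
```

View pics/scene0.png

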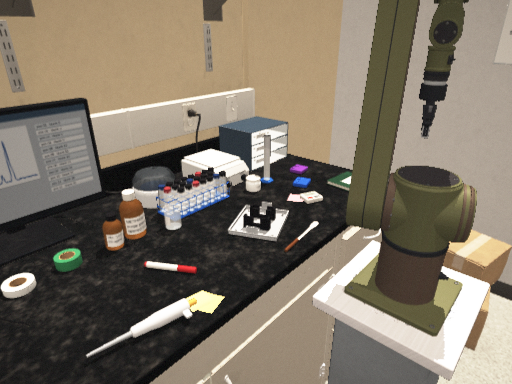

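View pics/side0.png

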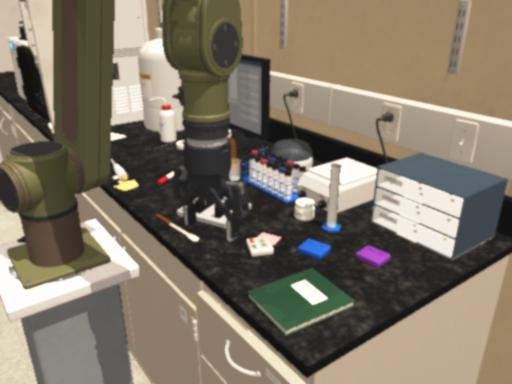

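View pics/wrist0.png

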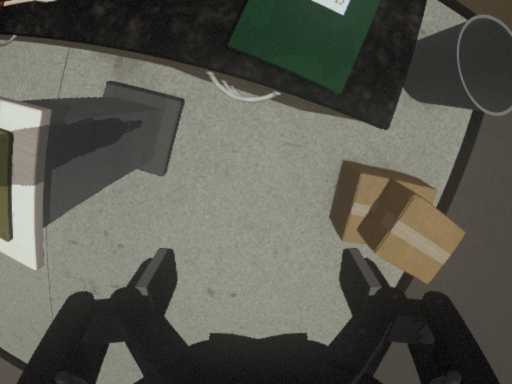

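The scene view shows the marker at about (170,267) with its red cap on the right. The tray is at (260,222), the light timer at (312,197), the jar at (253,184) and the beaker at (173,218). Next I'll zoom in and back-project these.

```bash
cat > h.py <<'E'
import numpy as np, cv2
def ray(f,u,v):
    K=np.array(f["K"]);R=np.array(f["R"]);t=np.array(f["t"])
    a=(u-K[0,2])/K[0,0];b=(v-K[1,2])/K[1,1]
    if f.get("fish"):
        th=np.hypot(a,b); s=np.sin(th)/max(th,1e-9); d=np.array([a*s,b*s,np.cos(th)])
    else: d=np.array([a,b,1.])
    return -R.T@t, R.T@d
def bp(f,u,v,z):
    o,d=ray(f,u,v); return o+d*(z-o[2])/d[2]
def proj(f,X):
    K=np.array(f["K"]);c=np.array(f["R"])@np.array(X)+np.array(f["t"])
    if f.get("fish"):
        rr=np.hypot(c[0],c[1]); th=np.arctan2(rr,c[2]); a,b=c[0]/rr*th,c[1]/rr*th
    else: a,b=c[0]/c[2],c[1]/c[2]
    return K[0,0]*a+K[0,2],K[1,1]*b+K[1,2]
def grab(r,n):
    f=dict(r.grab_frame(n)); f["fish"]=n=="wrist"; return f
def crop(f,name,x0,y0,w,h,s):
    im=f["img"][y0:y0+h,x0:x0+w,::-1]
    cv2.imwrite(name,cv2.resize(im,None,fx=s,fy=s,interpolation=cv2.INTER_CUBIC))
E
python3 - <<'E'
from bench import r
from h import *
f=grab(r,"scene")
crop(f,"pics/c1.png",220,160,110,100,7); crop(f,"pics/c2.png",130,240,100,60,8)
for n,u,v,z in [("mkL",146,264,.008),("mkR",196,270,.008),("tray",260,222,.01),("timer",312,197,.017),("jar",253,184,.025),("beak",173,218,.033)]:
    print(n,bp(f,u,v,z).round(4))
E
```

```text
mkL [0.5359 0.3496 0.008 ]
mkR [0.4179 0.28   0.008 ]
tray [ 0.4546 -0.0112  0.01  ]
timer [ 0.4248 -0.2618  0.017 ]
jar [ 0.6512 -0.198   0.025 ]
beak [0.6481 0.1778 0.033 ]
```

View pics/c1.png

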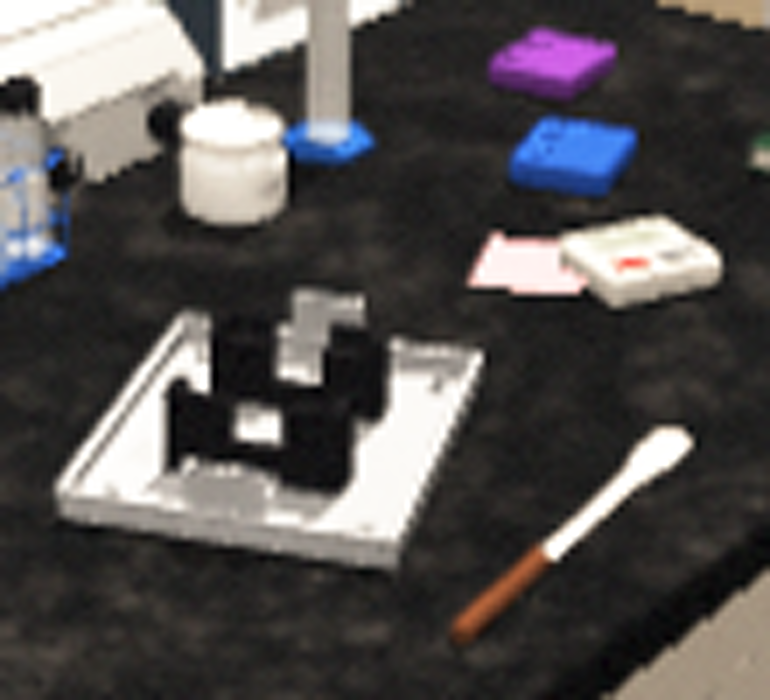

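View pics/c2.png

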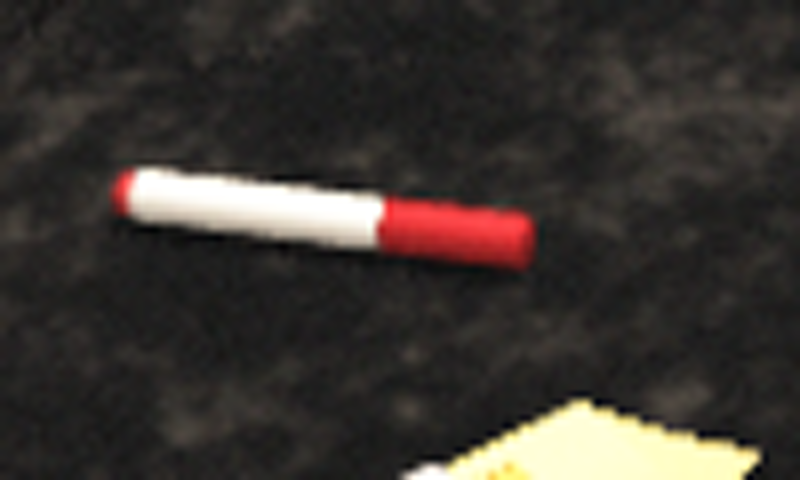

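The crops show the marker end to end, the tray rim corners and the timer's top corners. The timer lies next to or partly on a pink note. I'll fit the poses from these.

Run:
```python
from bench import r
from h import *
f=grab(r,"scene")
def c1(p): return 220+(p[0]+.5)/7-.5,160+(p[1]+.5)/7-.5
def c2(p): return 130+(p[0]+.5)/8-.5,240+(p[1]+.5)/8-.5
def rep(n,P):
    P=np.array(P);print(n,P.round(4).tolist(),"mean",P.mean(0).round(4))
    for i in range(len(P)):
        d=P[(i+1)%len(P)]-P[i];print("  ",np.linalg.norm(d).round(4),np.degrees(np.arctan2(d[1],d[0])).round(1))
rep("tray",[bp(f,*c1(p),.016) for p in [(60,490),(397,545),(485,352),(188,312)]])
rep("timer",[bp(f,*c1(p),.016) for p in [(560,253),(653,216),(722,258),(617,290)]])
rep("marker",[bp(f,*c2(p),.0075) for p in [(112,193),(535,240)]])
s=grab(r,"side"); crop(s,"pics/s1.png",225,215,70,60,10)
```

```text
tray [[0.4898, 0.0949, 0.016], [0.3531, 0.0346, 0.016], [0.4288, -0.1285, 0.016], [0.5648, -0.0672, 0.016]] mean [ 0.4591 -0.0166  0.016 ]
   0.1494 -156.2
   0.1798 -65.1
   0.1492 24.3
   0.1785 114.8
timer [[0.4658, -0.2434, 0.016], [0.4552, -0.3143, 0.016], [0.3995, -0.2928, 0.016], [0.4192, -0.2261, 0.016]] mean [ 0.4349 -0.2692  0.016 ]
   0.0716 -98.6
   0.0597 159.0
   0.0696 73.6
   0.0498 -20.4
marker [[0.5426, 0.3527, 0.0075], [0.419, 0.2777, 0.0075]] mean [0.4808 0.3152 0.0075]
   0.1446 -148.7
   0.1446 31.3
```

View pics/s1.png

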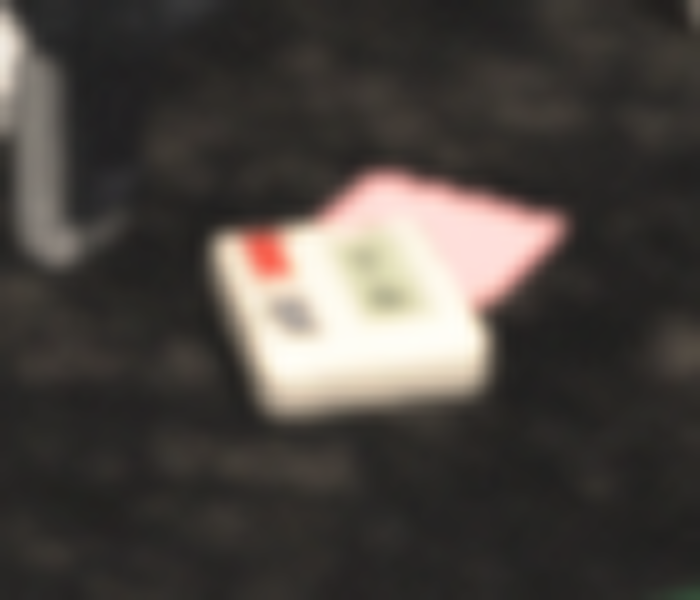

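Poses, first estimate:

| Item | Centre | Angle | Size check |
|---|---|---|---|
| Tray | (0.459,-0.017) | x-axis at about 24.4° | sides 149 × 179 mm |
| Timer | (0.435,-0.269) | - | - |
| Marker | (0.481,0.315) | about 31° | - |

All of them are in reach. I'll move over the timer and tray for wrist views on the way to the pen, turning in the positive direction so joint 6 stays in range.

>>> drive_tool:
  commands:
    - [[0.9,0.9,0,1,1],[0.9,0.9,0,1,1],[0.9,0.9,0,1,1],[0.9,0.9,0,1,1],[0.9,0.9,0,1,1],[0.9,0.9,0,1,1],[0.5,0.9,0,1,1],[0.5,0.9,0,1,1]]

```text
time: 0.97
eef_pos: [0.3532, -0.2825, 0.2313]
ee_rot: [2.847, 1.327, 0.0]
wrist_force: [0.6, 0.4, -0.9]
width: 0.0855
```

Run:
```python
from bench import r
from h import *
f=grab(r,"wrist"); cv2.imwrite("pics/w1.png",f["img"][:,:,::-1])
o=r.observe();print(o["q"].round(3),o["eef_pos"].round(4),o["ee_rot"].round(3)); print("cam",(-f["R"].T@f["t"]).round(4), f["R"][2])
```

```text
[-0.668  0.134 -0.301  1.137  0.005  1.594] [ 0.3547 -0.2781  0.2313] [-2.84  -1.335 -0.006]
cam [ 0.403  -0.2218  0.3744] [-0.19657836 -0.23378223 -0.95220944]
```

View pics/w1.png

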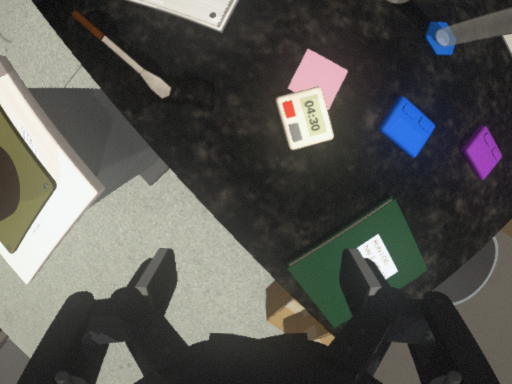

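The timer shows at about (305,118) in the wrist view, lying on the corner of the pink note. I'll zoom in for its corners.

Run:
```python
import cv2
im=cv2.imread("pics/w1.png")[80:155,270:345]
cv2.imwrite("pics/w1c.png",cv2.resize(im,None,fx=8,fy=8,interpolation=cv2.INTER_CUBIC))
```

```text
(no output)
```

View pics/w1c.png

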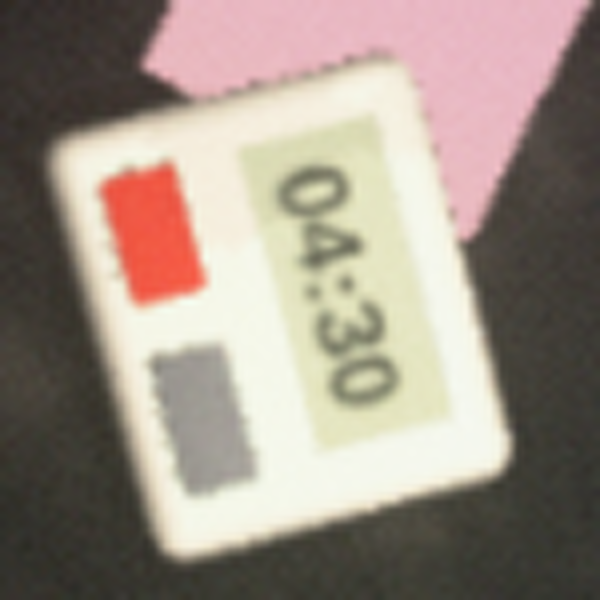

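Run:
```python
from bench import r
from h import *
f=grab(r,"wrist")
P=np.array([bp(f,270+(a+.5)/8-.5,80+(b+.5)/8-.5,.0165) for a,b in [(45,138),(412,48),(515,463),(166,565)]])
print(P.round(4),P.mean(0).round(4))
for i in range(4):
    d=P[(i+1)%4]-P[i];print(np.linalg.norm(d).round(4),np.degrees(np.arctan2(d[1],d[0])).round(1))
```

```text
[[ 0.4256 -0.2225  0.0165]
 [ 0.4779 -0.2457  0.0165]
 [ 0.4514 -0.3057  0.0165]
 [ 0.399  -0.2844  0.0165]] [ 0.4385 -0.2646  0.0165]
0.0572 -24.0
0.0656 -113.8
0.0566 157.9
0.0674 66.8
```

>>> drive_tool:
  commands:
    - [[0.3,1,0,1,1],[0.3,1,0,1,1],[0.3,1,0,1,1],[0.3,1,0,1,1],[0.3,1,0,1,1],[0.3,1,0,1,1],[0.3,1,0,1,1],[0,0,0,1,1]]

```text
time: 1.73
eef_pos: [0.4164, -0.0706, 0.2314]
ee_rot: [-2.367, -2.065, -0.004]
wrist_force: [0.5, -0.2, -1.0]
width: 0.0854
```

Run:
```python
from bench import r
from h import *
f=grab(r,"wrist"); cv2.imwrite("pics/w2.png",f["img"][:,:,::-1])
o=r.observe();print(o["q"].round(3),o["eef_pos"].round(4),o["ee_rot"].round(3),o["qvel"].round(3))
import pickle; pickle.dump(f,open("w2.pkl","wb"))
```

```text
[-0.173  0.083 -0.36   1.127  0.     1.533] [ 0.4157 -0.0724  0.2314] [2.366e+00 2.066e+00 1.000e-03] [-0.052 -0.002 -0.006  0.006 -0.024  0.149]
```

View pics/w2.png

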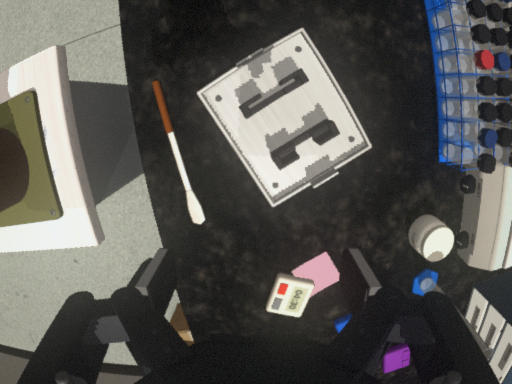

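The tray is fully visible, with corners near (197,95), (304,28), (371,147) and (274,206). I'll zoom in.

Run:
```python
import cv2
im=cv2.imread("pics/w2.png")[20:215,185:385]
cv2.imwrite("pics/w2c.png",cv2.resize(im,None,fx=3,fy=3,interpolation=cv2.INTER_CUBIC))
```

```text
(no output)
```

View pics/w2c.png

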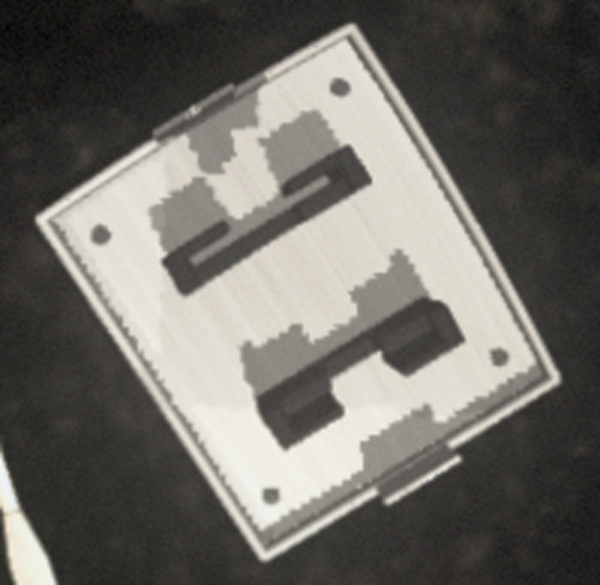

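```bash
cat > fit.py <<'E'
from h import *
import pickle
from scipy.optimize import least_squares
f=pickle.load(open("w2.pkl","rb"))
U=np.array([(185+(a+.5)/3-.5,20+(b+.5)/3-.5) for a,b in [(36,218),(353,25),(560,380),(263,561)]])
P=np.array([bp(f,*u,.016) for u in U]);print(P.round(4).tolist(),P.mean(0).round(4))
for i in range(4):
    d=P[(i+1)%4]-P[i];print(np.linalg.norm(d).round(4),np.degrees(np.arctan2(d[1],d[0])).round(1))
L=np.array([(-75,86),(75,86),(75,-86),(-75,-86)])/1000.
def T(p,l): c,s=np.cos(p[2]),np.sin(p[2]); return np.array([p[0]+c*l[0]-s*l[1],p[1]+s*l[0]+c*l[1],l[2]])
def res(p): return np.concatenate([np.array(proj(f,T(p,(*l,.016))))-u for l,u in zip(L,U)])
s=least_squares(res,[.459,-.017,np.radians(24.4)]);print(s.x,np.degrees(s.x[2]),s.fun.round(2))
im=f["img"][:,:,::-1].copy();im=cv2.resize(im[20:215,185:385],None,fx=3,fy=3)
def seg(a,b):
    q=[tuple(int((c-o)*3+1) for c,o in zip(proj(f,T(s.x,x)),(185,20))) for x in(a,b)]; cv2.line(im,*q,(0,0,255),1)
for y in(-.034,-.026,.026,.034):
    for sg in(1,-1):
        seg((sg*.012,y,.038),(sg*.033,y,.038)); seg((sg*.012,y,.038),(sg*.012,y,.018)); seg((-.012,y,.018),(.012,y,.018))
for y in(-.083,.083): seg((-.018,y,.036),(.018,y,.036))
for i in range(4): seg((*L[i],.016),(*L[(i+1)%4],.016))
cv2.imwrite("pics/fit.png",im)
E
python3 fit.py
```

```text
[[0.356, 0.0336, 0.016], [0.4919, 0.0953, 0.016], [0.5631, -0.0594, 0.016], [0.4275, -0.1223, 0.016]] [ 0.4596 -0.0132  0.016 ]
0.1493 24.4
0.1703 -65.3
0.1496 -155.1
0.1715 114.6
[ 0.45967266 -0.01319805  0.43018628] 24.647858395682402 [-0.27  0.02 -0.06 -0.74  0.44  0.49 -0.03  0.27]
```

View pics/fit.png

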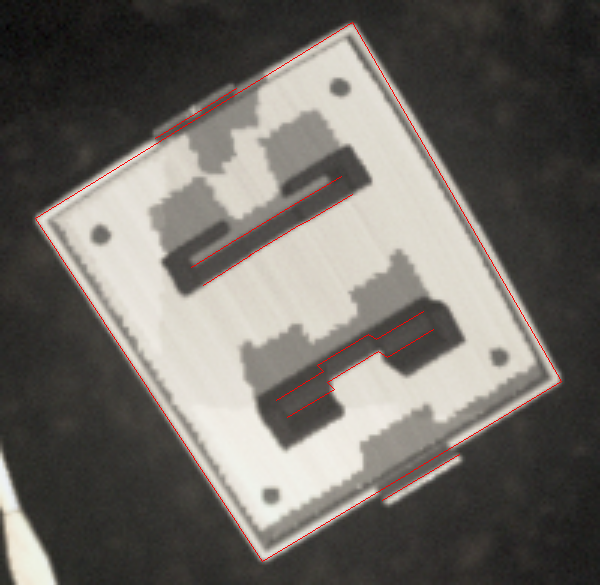

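The model overlay fits well. The tray is at (0.4597,-0.0132), 24.65°. On to the marker.

>>> drive_tool:
  commands:
    - [[0,1,0,1,1],[0,1,0,1,1],[0,1,0,1,1],[0,1,0,1,1],[0,1,0,1,1],[0,1,0,1,1],[0,1,0,1,1],[0,1,0,1,1]]

```text
time: 2.45
eef_pos: [0.4154, 0.1662, 0.2314]
ee_rot: [1.717, 2.63, -0.0]
wrist_force: [0.3, -0.7, 0.3]
width: 0.0854
```

>>> drive_tool:
  commands:
    - [[0.3,1,0,1,1],[0.3,1,0,1,1],[0.3,0.5,0,1,1],[0.3,0.5,0,1,1],[0.3,0.5,0,1,1],[0.3,0.5,0,1,1],[0,0,0,1,1],[0,0,0,1,1]]

```text
time: 3.12
eef_pos: [0.4704, 0.2856, 0.2308]
ee_rot: [0.924, 3.002, -0.001]
wrist_force: [-0.1, -0.4, -0.8]
width: 0.0857
```

>>> drive_tool:
  commands:
    - [[0,0,0,1,1],[0,0,0,1,1],[0,0,0,1,1],[0,0,0,1,1],[0,0,0,1,1],[0,0,0,1,1],[0,0,0,1,1],[0,0,0,1,1]]

```text
time: 3.78
eef_pos: [0.4699, 0.2846, 0.2311]
ee_rot: [0.062, 3.141, -0.001]
wrist_force: [0.7, 0.2, 0.7]
width: 0.0854
```

Run:
```python
from bench import r
from h import *
import pickle
f=grab(r,"wrist"); cv2.imwrite("pics/w3.png",f["img"][:,:,::-1])
o=r.observe();print(o["time"],o["q"].round(3),o["eef_pos"].round(4),o["ee_rot"].round(3),o["qvel"].round(3))
pickle.dump(f,open("w3.pkl","wb"))
```

```text
3.8333 [ 5.45e-01  3.02e-01 -7.90e-02  1.19e+00 -1.00e-03  5.82e-01] [0.4699 0.2846 0.2312] [ 5.900e-02  3.141e+00 -1.000e-03] [ 0.004 -0.001 -0.001 -0.001  0.001  0.164]
```

View pics/w3.png

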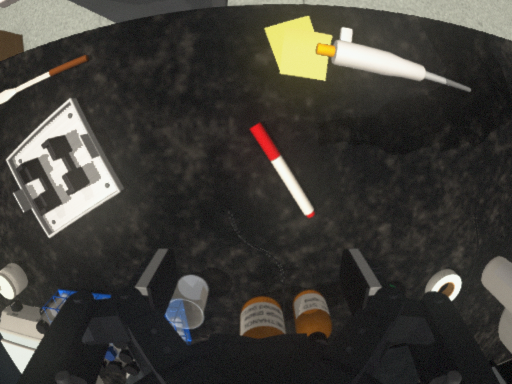

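The pen runs from its cap end at about (257,127) to its tail at about (310,215). I'll zoom in.

Run:
```python
import cv2
im=cv2.imread("pics/w3.png")[115:225,230:340]
cv2.imwrite("pics/w3c.png",cv2.resize(im,None,fx=5,fy=5,interpolation=cv2.INTER_CUBIC))
```

```text
(no output)
```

View pics/w3c.png

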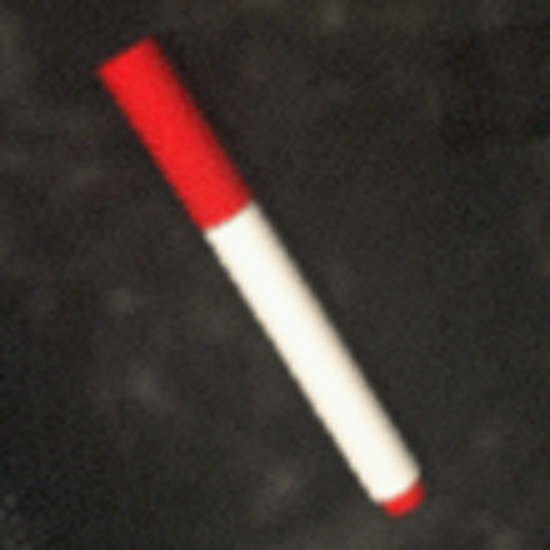

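Run:
```python
from h import *
import pickle
f=pickle.load(open("w3.pkl","rb"))
P=np.array([bp(f,230+(a+.5)/5-.5,115+(b+.5)/5-.5,.008) for a,b in [(126,55),(404,503)]])
d=P[1]-P[0];print(P.round(4),P.mean(0).round(4),np.linalg.norm(d),np.degrees(np.arctan2(d[1],d[0])))
```

```text
[[0.418  0.2837 0.008 ]
 [0.5383 0.353  0.008 ]] [0.4781 0.3184 0.008 ] 0.13883676748540813 29.956232092316718
```

The pen measures 138.8 mm at 30°, with its centre at (0.478,0.318). I'll descend and align in two steps.

>>> drive_tool:
  commands:
    - [[0.05,0.2,-0.7,1,0.1],[0.05,0.2,-0.7,1,0.1],[0.05,0.2,-0.7,1,0.1],[0.05,0.2,-0.7,1,0.1],[0.05,0.2,-0.7,1,0.1],[0,0.1,-0.7,1,0.1],[0,0,-0.7,1,0.1],[0,0,0,1,0.1]]

```text
time: 4.5
eef_pos: [0.4746, 0.3163, 0.0798]
ee_rot: [0.803, -3.03, 0.005]
wrist_force: [-0.6, -0.3, 1.0]
width: 0.047
```

Run:
```python
from bench import r
from h import *
import pickle
f=grab(r,"wrist"); cv2.imwrite("pics/w4.png",f["img"][:,:,::-1])
o=r.observe();print(o["time"],o["q"].round(3),o["eef_pos"].round(4),o["ee_rot"].round(3),o["width"]);v=o["ee_rot"];print(np.degrees(2*np.arctan2(v[1],v[0])))
```

```text
4.55 [ 0.588  0.443 -0.274  0.86  -0.     0.068] [0.4753 0.3167 0.0815] [ 0.807 -3.031  0.004] 0.046800572270072206
-150.17547389047914
```

View pics/w4.png

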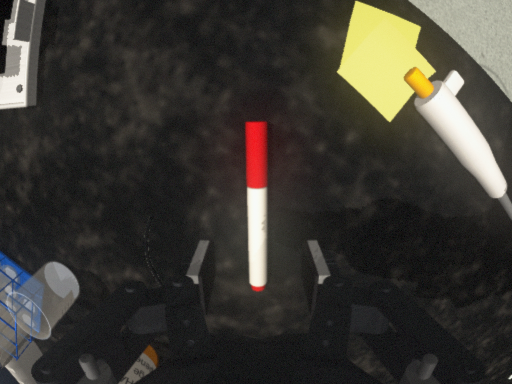

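Aligned with the pen. Descending.

>>> drive_tool:
  commands:
    - [[0.1,0.05,-0.6,0,0],[0,0,-0.6,0,0],[0,0,-0.6,0,0],[0,0,-0.5,0,0],[0,0,0,0,0],[0,0,0,0,0]]

```text
time: 5.05
eef_pos: [0.4797, 0.3196, 0.0151]
ee_rot: [0.801, -3.036, 0.001]
wrist_force: [0.0, 0.4, 0.8]
width: 0.043
```

Run:
```python
from bench import r
from h import *
f=grab(r,"wrist"); cv2.imwrite("pics/w5.png",f["img"][:,:,::-1])
o=r.observe();print(o["time"],o["eef_pos"].round(4),o["wrist_force"].round(2),o["width"])
```

```text
5.1 [0.4804 0.3203 0.016 ] [ 1.33  0.2  -0.16] 0.04292300236151274
```

View pics/w5.png

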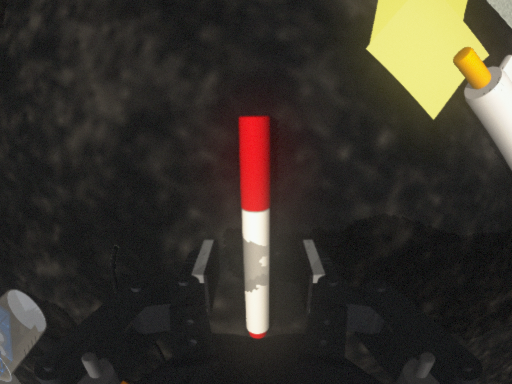

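The pen is centred between the pads. I'll go down another 12 mm and close.

>>> drive_tool:
  commands:
    - [[0,0,-0.4,0,0],[0,0,0,0,0],[0,0,0,0,-1],[0,0,0,0,-1],[0,0,0,0,-1],[0,0,0,0,-1],[0,0,0,0,-1],[0,0,0,0,-1]]
  squeeze: 35

```text
time: 5.77
eef_pos: [0.4804, 0.321, 0.0046]
ee_rot: [-0.806, 3.034, 0.001]
wrist_force: [-1.2, -0.5, 6.6]
width: 0.0141
```

>>> drive_tool:
  commands:
    - [[0,0,0,0,-1],[0,0,0,0,-1]]

```text
time: 5.93
eef_pos: [0.4804, 0.321, 0.0046]
ee_rot: [-0.806, 3.034, 0.001]
wrist_force: [-0.6, -0.6, 5.3]
width: 0.0138
```

>>> drive_tool:
  commands:
    - [[0,0,0.3,0,-1],[0,0,0.6,0,-1],[0,0,1,0,-1],[0,0,1,0,-1],[0,0,0.7,0,-1],[0,0,0,0,-1],[0,0,0,0,-1]]

```text
time: 6.52
eef_pos: [0.4805, 0.3213, 0.1132]
ee_rot: [-0.806, 3.033, 0.002]
wrist_force: [-0.6, 0.1, -1.0]
width: 0.0141
```

Run:
```python
from bench import r
from h import *
f=grab(r,"wrist"); cv2.imwrite("pics/w6.png",f["img"][:,:,::-1])
s=grab(r,"scene"); crop(s,"pics/s6.png",100,200,140,100,5)
o=r.observe();print(o["time"],o["eef_pos"].round(4),o["wrist_force"].round(2),o["width"])
```

```text
6.6167 [0.4788 0.3201 0.1107] [-0.59  0.   -0.55] 0.013652365827091334
```

View pics/w6.png

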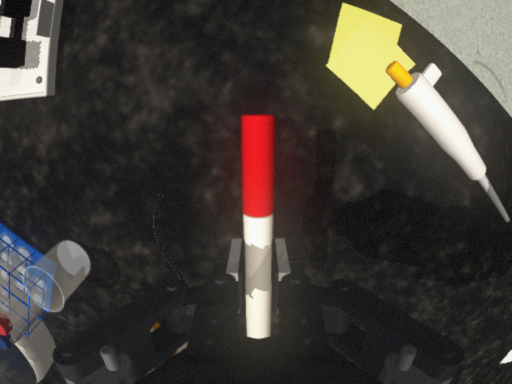

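View pics/s6.png

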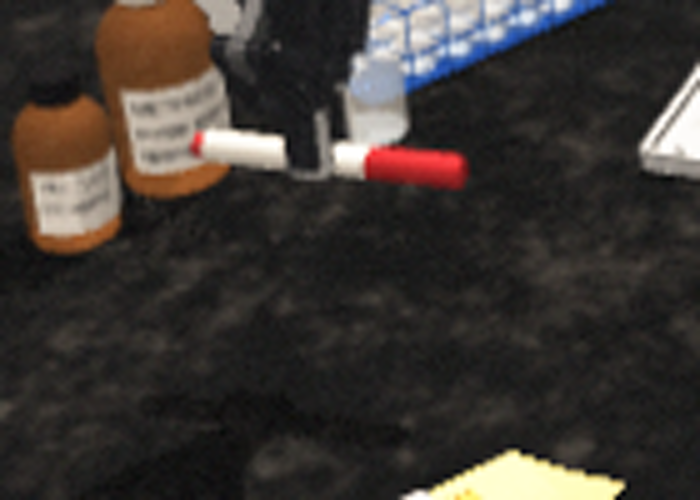

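The pen is held level. Carrying it to the tray: dy about -0.336, dx about -0.018, turn about -95°.

>>> drive_tool:
  commands:
    - [[0,-0.4,0.4,-1,-1],[0,-0.8,0.4,-1,-1],[0,-0.9,0.4,-1,-1],[0,-0.9,0.1,-1,-1],[-0.1,-0.9,0,-1,-1],[-0.1,-0.9,0,-1,-1],[-0.1,-0.9,0,-1,-1],[-0.1,-0.9,0,-1,-1]]

```text
time: 7.28
eef_pos: [0.4658, 0.121, 0.1487]
ee_rot: [-0.067, -3.137, 0.002]
wrist_force: [0.1, -0.1, 0.9]
width: 0.0138
```

>>> drive_tool:
  commands:
    - [[-0.1,-0.9,0,-1,-1],[-0.1,-0.9,0,-1,-1],[0,-0.9,0,-1,-1],[0,-0.8,0,-1,-1],[0,-0.6,0,-1,-1],[0,-0.4,0,-1,-1],[0,0,0,-1,-1],[0,0,0,-1,-1]]

```text
time: 7.95
eef_pos: [0.46, -0.0134, 0.1487]
ee_rot: [-0.932, -2.996, 0.002]
wrist_force: [-0.5, 0.6, -0.7]
width: 0.014
```

>>> drive_tool:
  commands:
    - [[0,0,0,-1,-1],[0,0,0,-1,-1],[0,0,0,-1,-1],[0,0,0,-1,-1],[0,0,0,-1,-1],[0,0,0,-1,-1],[0,0,0,-0.8,-1],[0,0,0,0,-1]]

```text
time: 8.62
eef_pos: [0.4601, -0.0124, 0.1488]
ee_rot: [-1.605, -2.697, 0.003]
wrist_force: [0.6, 0.1, 0.2]
width: 0.0137
```

```bash
cat > st.py <<'E'
from bench import r
from h import *
import sys,pickle
k=sys.argv[1]
f=grab(r,"wrist"); cv2.imwrite(f"pics/w{k}.png",f["img"][:,:,::-1]); pickle.dump(f,open(f"w{k}.pkl","wb"))
o=r.observe();v=o["ee_rot"];print(o["time"],o["q"].round(2),o["eef_pos"].round(4),o["wrist_force"].round(2),o["width"].round(4),"yaw",np.degrees(2*np.arctan2(v[1],v[0]))%360)
E
python3 st.py 7
```

```text
Traceback (most recent call last):
  File "st.py", line 6, in <module>
    o=r.observe();v=o["ee_rot"];print(o["time"],o["q"].round(2),o["eef_pos"].round(4),o["wrist_force"].round(2),o["width"].round(4),"yaw",np.degrees(2*np.arctan2(v[1],v[0]))%360)
                                                                                                                ^^^^^^^^^^^^^^^^
AttributeError: 'float' object has no attribute 'round'
```

View pics/w7.png

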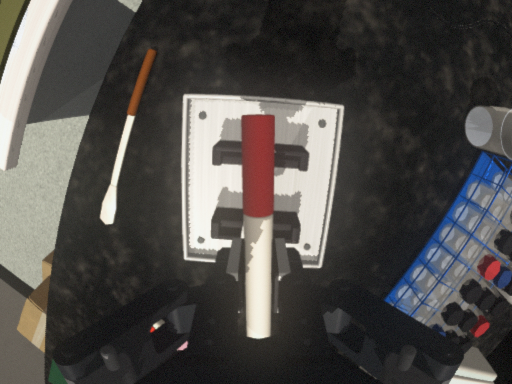

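```bash
sed -i 's/o\["width"\].round(4)/round(o["width"],4)/' st.py; python3 st.py 8
python3 - <<'E'
from h import *
import pickle
from scipy.optimize import least_squares
# check tray pose vs. fit in this view by hue-free overlay
f=pickle.load(open("w8.pkl","rb"));p=[.4597,-.0132,np.radians(24.65)]
def T(l): c,s=np.cos(p[2]),np.sin(p[2]); return np.array([p[0]+c*l[0]-s*l[1],p[1]+s*l[0]+c*l[1],l[2]])
im=cv2.resize(f["img"][70:290,150:370,::-1],None,fx=3,fy=3,interpolation=cv2.INTER_CUBIC)
def seg(a,b):
    q=[tuple(int((c-o)*3+1) for c,o in zip(proj(f,T(x)),(150,70))) for x in(a,b)]; cv2.line(im,*q,(0,0,255),1)
L=[(-.075,.086,.016),(.075,.086,.016),(.075,-.086,.016),(-.075,-.086,.016)]
for i in range(4): seg(L[i],L[(i+1)%4])
for y in(-.034,-.026,.026,.034):
    for s in(1,-1): seg((s*.012,y,.038),(s*.033,y,.038))
cv2.imwrite("pics/w8c.png",im[:600])
E
```

```text
8.7167 [-0.03  0.21 -0.44  0.93 -0.    1.04] [ 0.4605 -0.0125  0.1492] [0.36 0.16 0.31] 0.0139 yaw 118.63131968872463
```

View pics/w8c.png

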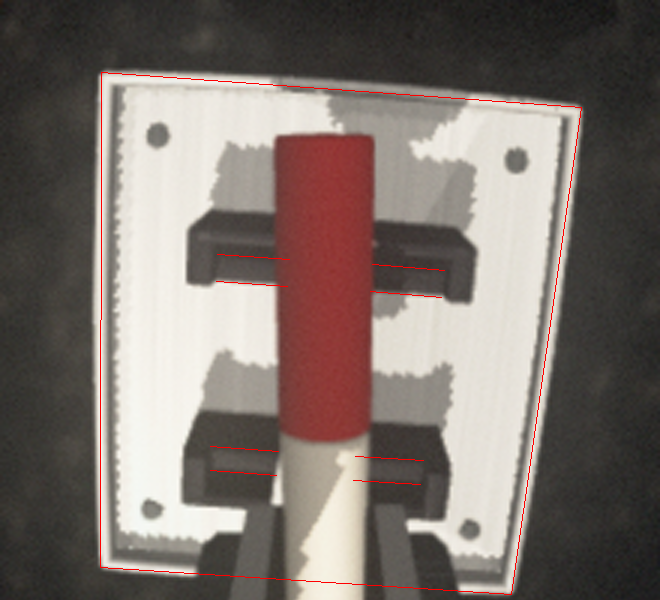

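Run:
```python
from h import *
import pickle
f=pickle.load(open("w8.pkl","rb"))
for a,b in [(325,137),(325,438)]: 
    X=bp(f,150+a/3,70+b/3,.153); d=X-np.array([.4605,-.0125,.153]); print(X.round(4),np.linalg.norm(d).round(4),np.degrees(np.arctan2(d[1],d[0])).round(1))
```

```text
[0.4251 0.0523 0.153 ] 0.0739 118.7
[0.4488 0.0088 0.153 ] 0.0243 118.7
```

>>> drive_tool:
  commands:
    - [[0,-0.14,0,-1,-1],[0,0,-0.5,0,-1],[0,0,-0.7,0,-1],[0,0,-0.7,0,-1],[0,0,-0.7,0,-1],[0,0,-0.4,0,-1],[0,0,0,0,-1],[0,0,0,0,-1]]

```text
time: 9.38
eef_pos: [0.4605, -0.0167, 0.0596]
ee_rot: [-1.696, -2.642, 0.002]
wrist_force: [0.4, 0.5, -0.3]
width: 0.0139
```

```bash
python3 st.py 9
python3 - <<'E'
from bench import r
from h import *
s=grab(r,"scene"); crop(s,"pics/s9.png",215,160,100,90,6)
E
```

```text
9.4333 [-0.04  0.3  -0.58  0.69  0.    1.11] [ 0.4615 -0.0167  0.0604] [-0.08  0.28  0.19] 0.014 yaw 114.58539119617669
```

View pics/w9.png

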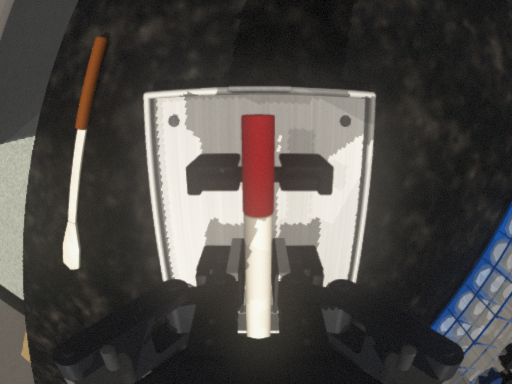

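View pics/s9.png

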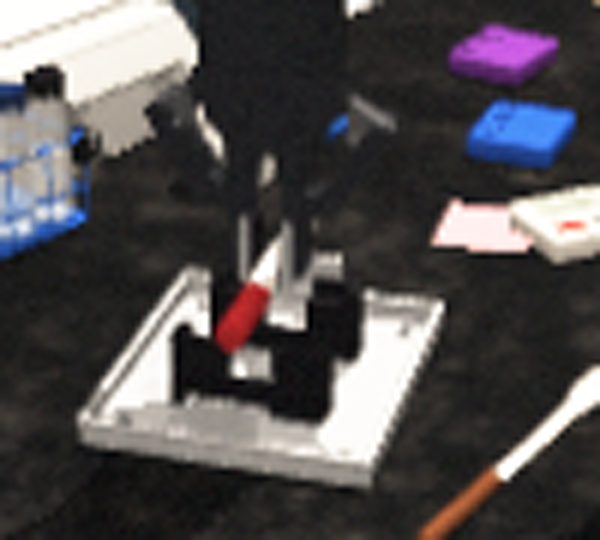

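The pen is centred over the supports, at column 258 against a support span of 187–332. Lowering it into the notch.

>>> drive_tool:
  commands:
    - [[0,0,-0.3,0,-1],[0,0,-0.3,0,-1],[0,0,-0.3,0,-1],[0,0,-0.2,0,-1],[0,0,-0.1,0,-1],[0,0,0,0,-1],[0,0,0,0,-1]]

```text
time: 10.07
eef_pos: [0.4613, -0.0167, 0.024]
ee_rot: [-1.698, -2.642, 0.001]
wrist_force: [0.1, -0.7, 0.6]
width: 0.0139
```

```bash
python3 st.py 10
```

```text
10.1167 [-0.04  0.35 -0.62  0.6  -0.    1.11] [ 0.4616 -0.0167  0.0243] [-0.32  0.17 -0.16] 0.0138 yaw 114.55041169142754
```

View pics/w10.png

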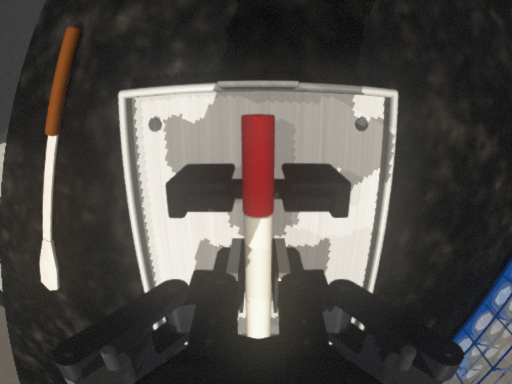

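It's in the notch with no contact force yet. I'll lower 1.5 mm more and release.

>>> drive_tool:
  commands:
    - [[0,0,-0.05,0,-1],[0,0,0,0,-1],[0,0,0,0,-0.4],[0,0,0,0,-0.2],[0,0,0,0,-0.1],[0,0,0,0,0],[0,0,0,0,0],[0,0,0,0,0]]

```text
time: 10.78
eef_pos: [0.4616, -0.0167, 0.0228]
ee_rot: [1.698, 2.643, 0.0]
wrist_force: [0.7, 0.1, -0.7]
width: 0.0426
```

>>> drive_tool:
  commands:
    - [[0,0,0.2,0,0],[0,0,0.5,0,0],[0,0,0.8,0,0],[0,0,0.8,0,0],[0,0,0.8,0,0],[0,0,0.8,0,0],[0,0,0,0,0]]

```text
time: 11.37
eef_pos: [0.4649, -0.0168, 0.1446]
ee_rot: [1.694, 2.637, 0.007]
wrist_force: [0.9, -0.1, 0.2]
width: 0.043
```

```bash
python3 st.py 11
python3 - <<'E'
from bench import r
from h import *
s=grab(r,"scene"); crop(s,"pics/s11.png",215,160,100,90,6)
E
```

```text
11.4167 [-0.04  0.21 -0.45  0.9   0.    1.11] [ 0.4639 -0.0168  0.1426] [ 0.12 -0.02  0.35] 0.043 yaw 114.55048789191113
```

View pics/w11.png

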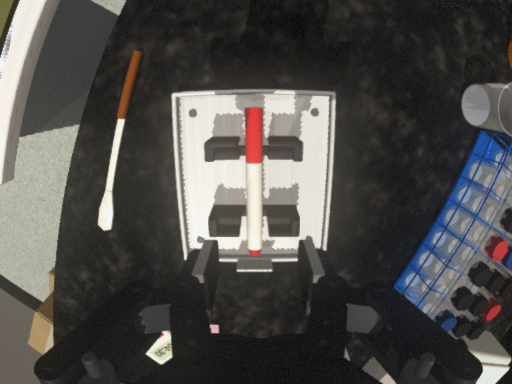

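View pics/s11.png

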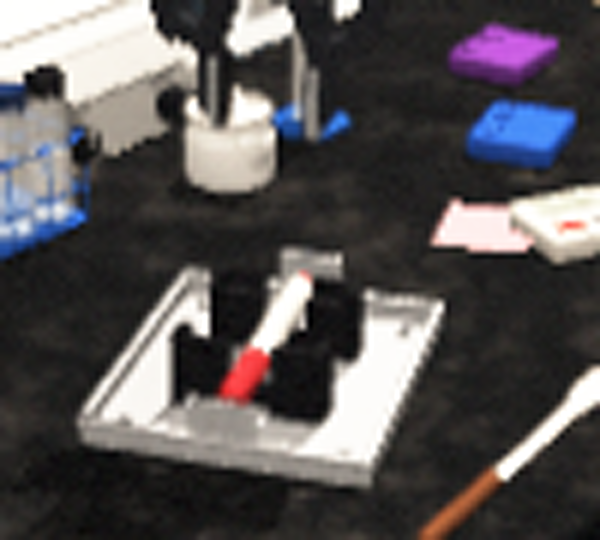

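The pen lies in both notches between the stops, released. Now the timer: about dy -0.248, dx -0.023, turn -48°.

>>> drive_tool:
  commands:
    - [[-0.1,-1,0.2,-1,1],[-0.1,-1,0.2,-1,1],[-0.1,-1,0,-1,1],[-0.1,-1,0,-1,1],[-0.1,-1,0,-1,1],[-0.1,-1,0,-1,1],[-0.1,-1,0,-1,1],[-0.1,-0.6,0,-1,1]]

```text
time: 12.13
eef_pos: [0.4364, -0.2469, 0.1503]
ee_rot: [-2.366, -2.065, 0.002]
wrist_force: [-0.3, -0.3, -0.2]
width: 0.0853
```

>>> drive_tool:
  commands:
    - [[0,-0.4,0,-1,1],[0,-0.2,0,-1,1],[0,0,0,-1,1],[0,0,0,-1,1],[0,0,0,0,1],[0,0,0,0,1]]

```text
time: 12.63
eef_pos: [0.4367, -0.2622, 0.1506]
ee_rot: [-2.623, -1.725, 0.002]
wrist_force: [-0.9, 1.3, 0.1]
width: 0.0854
```

```bash
python3 st.py 12
```

```text
12.6833 [-0.54  0.28 -0.32  0.97 -0.    1.44] [ 0.4369 -0.2622  0.1508] [-0.41 -0.74 -0.46] 0.0854 yaw 66.6501242347411
```

View pics/w12.png

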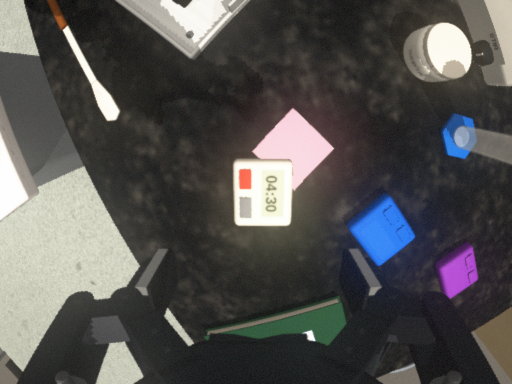

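The timer is square to the jaws, spanning columns 234–292 and rows 159–227. I'll refine that.

Run:
```python
import cv2
im=cv2.imread("pics/w12.png")[150:235,225:300]
cv2.imwrite("pics/w12c.png",cv2.resize(im,None,fx=7,fy=7,interpolation=cv2.INTER_CUBIC))
```

```text
(no output)
```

View pics/w12c.png

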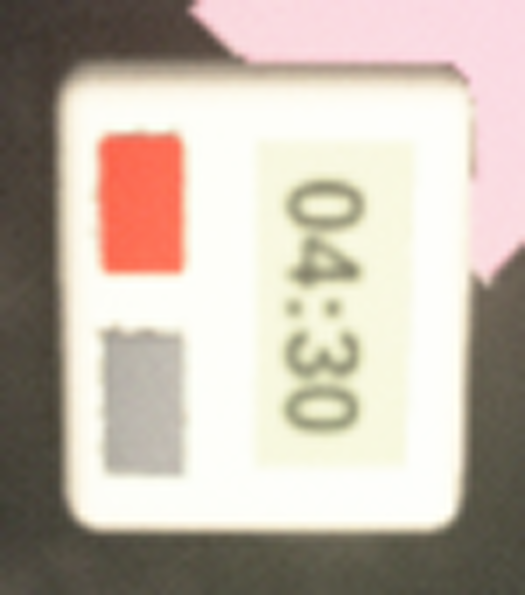

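Run:
```python
from h import *
import pickle
f=pickle.load(open("w12.pkl","rb"))
P=np.array([bp(f,225+(a+.5)/7-.5,150+(b+.5)/7-.5,.017) for a,b in [(61,80),(470,82),(464,530),(67,530)]])
print(P.round(4).tolist(),P.mean(0).round(4))
for i in range(4):
    d=P[(i+1)%4]-P[i];print(np.linalg.norm(d).round(4),np.degrees(np.arctan2(d[1],d[0])).round(1))
```

```text
[[0.424, -0.2295, 0.017], [0.4748, -0.2517, 0.017], [0.45, -0.3127, 0.017], [0.3971, -0.2899, 0.017]] [ 0.4365 -0.2709  0.017 ]
0.0555 -23.5
0.0659 -112.1
0.0576 156.7
0.0661 66.0
```

The two stationary views agree: centre about (0.4366,-0.2705), angle -23.3°. The earlier value came from a moving view. I'll shift 8 mm in -y and descend partway.

>>> drive_tool:
  commands:
    - [[0,-0.27,-0.4,0,1],[0,0,-0.7,0,1],[0,0,-0.8,0,1],[0,0,-0.8,0,1],[0,0,-0.8,0,1],[0,0,-0.5,0,1],[0,0,0,0,1],[0,0,0,0,1]]

```text
time: 13.35
eef_pos: [0.4366, -0.27, 0.031]
ee_rot: [-2.623, -1.724, 0.002]
wrist_force: [0.0, 0.3, -1.1]
width: 0.0857
```

```bash
python3 st.py 13
```

```text
13.4 [-0.55  0.41 -0.49  0.67  0.    1.43] [ 0.4377 -0.2707  0.0321] [ 0.42  0.   -0.62] 0.0853 yaw 66.59847799864326
```

View pics/w13.png

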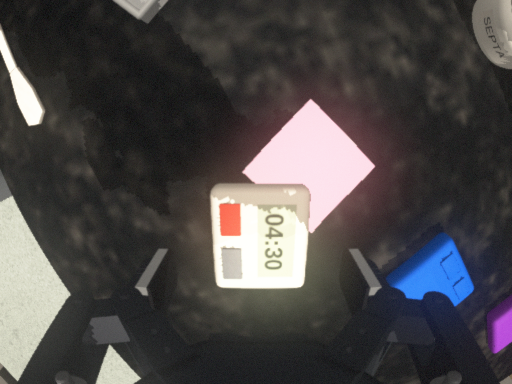

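The timer is centred between the jaws. The blue look-alike is close on the right, so I'll check its clearance to the finger back.

Run:
```python
from h import *
import pickle
f=pickle.load(open("w13.pkl","rb"))
j=np.array([np.cos(np.radians(-23.4)),np.sin(np.radians(-23.4))]); n=np.array([-j[1],j[0]])
for nm,u,v,z in [("blueL top",388,281,.015),("blueL bot",389,284,0),("timTL",212,186,.017),("timTR",309,186,.017),("timBL",218,288,.017),("timBR",304,287,.017),("cen?",259,238,.017)]:
    d=bp(f,u,v,z)[:2]-np.array([.4375,-.2707]); print(nm,(d@j).round(4),(d@n).round(4))
```

```text
blueL top 0.0876 -0.0332
blueL bot 0.0975 -0.0467
timTL -0.0274 0.0345
timTR 0.0264 0.0346
timBL -0.0276 -0.0335
timBR 0.0278 -0.0327
cen? -0.0013 0.0029
```

Clearances are fine: the blue one is at 88 mm and the finger back reaches 57 mm. Offset is under 1 mm. I'll descend and grip.

>>> drive_tool:
  commands:
    - [[0,0,-0.5,0,1],[0,0,-0.4,0,1],[0,0,-0.2,0,1],[0,0,0,0,1],[0,0,0,0,0],[0,0,0,0,-0.5],[0,0,0,0,-1],[0,0,0,0,-1]]
  squeeze: 40

```text
time: 14.07
eef_pos: [0.4384, -0.2713, 0.0001]
ee_rot: [2.625, 1.723, 0.001]
wrist_force: [-0.3, 0.2, 6.2]
width: 0.0571
```

>>> drive_tool:
  commands:
    - [[0,0,0,0,-1],[0,0,0,0,-1],[0,0,0,0,-1]]

```text
time: 14.32
eef_pos: [0.4384, -0.2713, 0.0001]
ee_rot: [2.625, 1.723, 0.001]
wrist_force: [-0.6, 0.8, 5.9]
width: 0.057
```

```bash
python3 st.py 14
```

```text
14.3667 [-0.55  0.45 -0.52  0.59  0.    1.43] [ 4.384e-01 -2.713e-01  1.000e-04] [-0.71  0.57  6.54] 0.0568 yaw 66.55251462968616
```

View pics/w14.png

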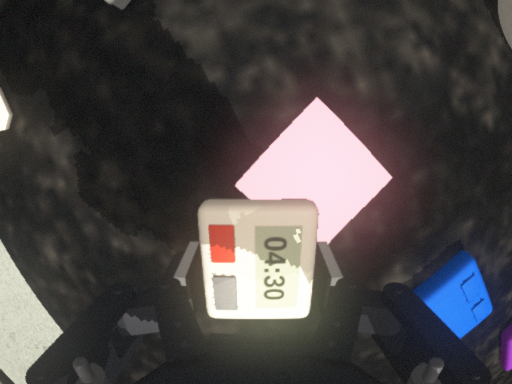

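Gripped at 57 mm. Lifting to check that it holds.

>>> drive_tool:
  commands:
    - [[0,0,0.2,0,-1],[0,0,0.5,0,-1],[0,0,0.8,0,-1],[0,0,0.9,0,-1],[0,0,0.9,0,-1],[0,0,0.6,0,-1],[0,0,0.1,0,-1],[0,0,0,0,-1]]

```text
time: 15.03
eef_pos: [0.4386, -0.2714, 0.1203]
ee_rot: [2.624, 1.722, 0.002]
wrist_force: [-0.5, 0.6, -1.0]
width: 0.0569
```

```bash
python3 st.py 15
python3 - <<'E'
from bench import r
from h import *
s=grab(r,"side"); crop(s,"pics/s15.png",190,170,120,100,6)
E
```

```text
15.0833 [-0.55  0.32 -0.37  0.89 -0.    1.43] [ 0.4376 -0.2708  0.1189] [-0.25 -0.09 -1.61] 0.057 yaw 66.54706912125897
```

View pics/w15.png

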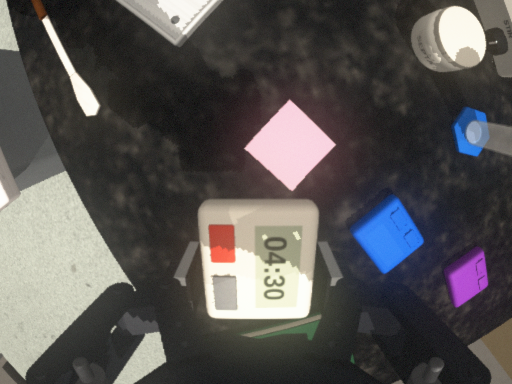

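View pics/s15.png

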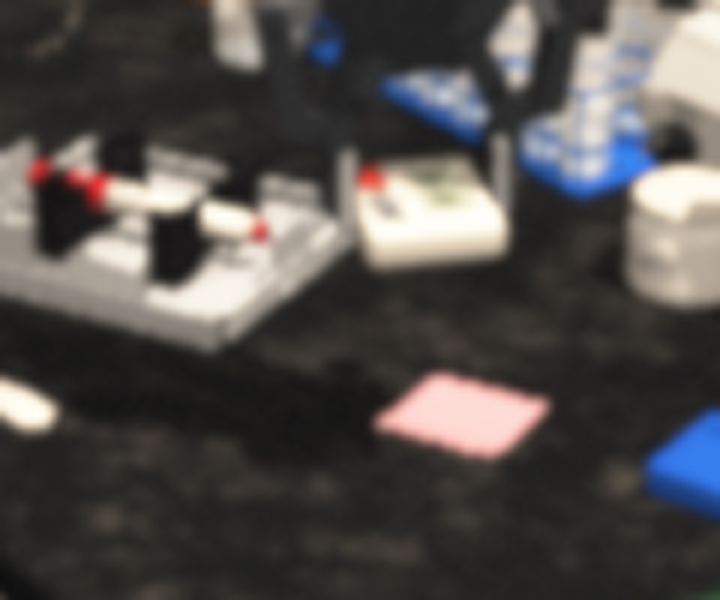

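Held level, and the pen is undisturbed in the tray. I'll check the timer's offset along the tool.

Run:
```python
from h import *
import pickle
f=pickle.load(open("w15.pkl","rb"))
a=np.radians(66.55-90);j=np.array([np.cos(a),np.sin(a)]); n=np.array([-j[1],j[0]])
for nm,u,v,z in [("near",259,319.5,.1355),("far top edge",259,204,.136),("far bottom",259,199,.119),("L",203,260,.136),("R",316,260,.136)]:
    d=bp(f,u,v,z)[:2]-np.array([.4378,-.2709]); print(nm,(d@j).round(4),(d@n).round(4))
```

```text
near 0.0007 -0.0348
far top edge 0.0005 0.034
far bottom 0.0007 0.0307
L -0.0273 0.0044
R 0.029 0.0043
```

Centred within 1 mm. Carrying it over the tray.

>>> drive_tool:
  commands:
    - [[0.05,0.4,0.3,1,-1],[0.1,0.8,0.3,1,-1],[0.1,0.9,0,1,-1],[0.1,0.9,0,1,-1],[0.1,0.9,0,1,-1],[0.1,0.9,0,1,-1],[0.1,0.9,0,1,-1],[0.08,0.9,0,1,-1]]

```text
time: 15.8
eef_pos: [0.458, -0.0713, 0.135]
ee_rot: [-2.044, -2.382, 0.003]
wrist_force: [0.5, 1.1, -1.2]
width: 0.0571
```

>>> drive_tool:
  commands:
    - [[0,0.8,0,1,-1],[0,0.7,0,1,-1],[0,0.45,0,1,-1],[0,0,0,1,-1],[0,0,0,0,-1],[0,0,0,0,-1]]

```text
time: 16.3
eef_pos: [0.4583, -0.0141, 0.1354]
ee_rot: [-1.699, -2.64, 0.003]
wrist_force: [0.3, -0.4, -0.7]
width: 0.0575
```

```bash
python3 st.py 16
```

```text
16.35 [-0.03  0.22 -0.46  0.89 -0.    1.11] [ 0.4586 -0.0144  0.1357] [ 1.01  0.03 -0.4 ] 0.057 yaw 114.44643148080544
```

View pics/w16.png

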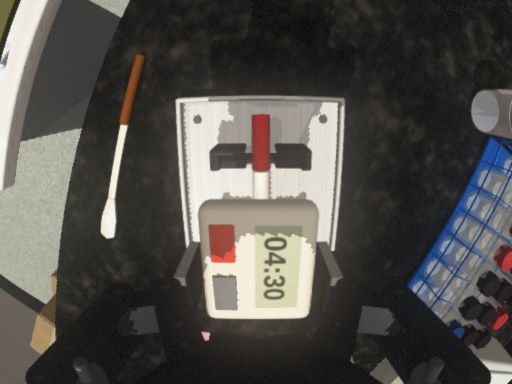

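>>> drive_tool:
  commands:
    - [[0.03,0.04,-0.4,0.05,-1],[0,0,-0.6,0,-1],[0,0,-0.6,0,-1],[0,0,-0.5,0,-1],[0,0,-0.3,0,-1],[0,0,0,0,-1],[0,0,0,0,-1]]

```text
time: 16.93
eef_pos: [0.4599, -0.0134, 0.0645]
ee_rot: [-1.695, -2.644, 0.001]
wrist_force: [-0.1, -0.0, -1.2]
width: 0.057
```

```bash
python3 st.py 17;  python3 - <<'E'
from bench import r
from h import *
s=grab(r,"scene"); crop(s,"pics/s17.png",215,160,100,90,6)
E
```

```text
16.9833 [-0.03  0.29 -0.57  0.7   0.    1.11] [ 0.4607 -0.0134  0.0651] [ 0.45  0.34 -0.44] 0.0567 yaw 114.69077939773327
```

View pics/w17.png

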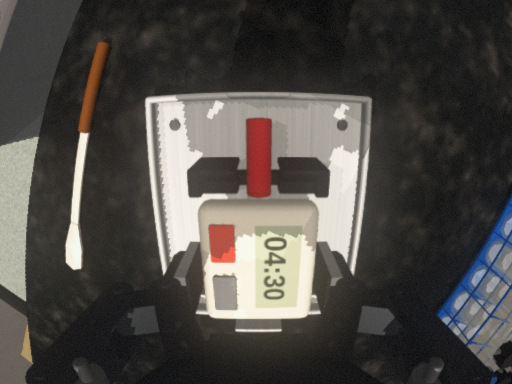

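View pics/s17.png

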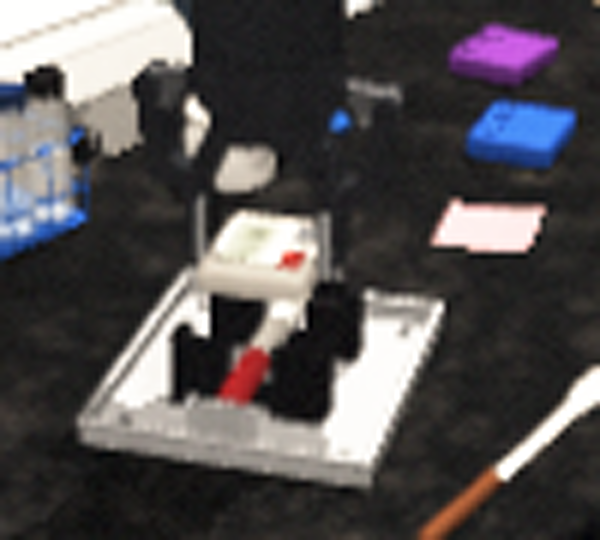

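Aligned. Lowering slowly to the shoulders with a 1 mm x trim.

>>> drive_tool:
  commands:
    - [[-0.04,0,-0.2,0,-1],[0,0,-0.2,0,-1],[0,0,-0.2,0,-1],[0,0,-0.15,0,-1],[0,0,-0.1,0,-1],[0,0,0,0,-1],[0,0,0,0,-1]]

```text
time: 17.62
eef_pos: [0.459, -0.0131, 0.039]
ee_rot: [-1.693, -2.645, 0.0]
wrist_force: [-0.3, 0.2, -0.6]
width: 0.057
```

```bash
python3 st.py 18
```

```text
17.6667 [-0.03  0.33 -0.61  0.63 -0.    1.11] [ 0.4591 -0.0131  0.0392] [ 0.39 -0.37 -1.12] 0.0566 yaw 114.75158117754808
```

View pics/w18.png

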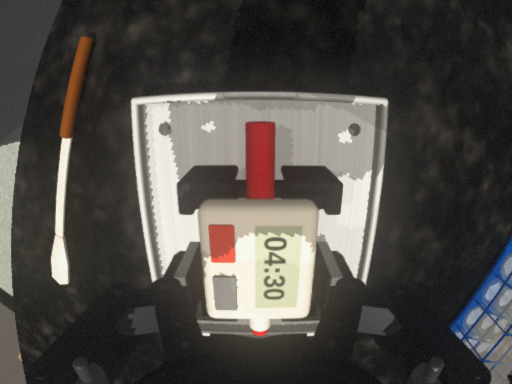

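The timer sits inside the lips, about 1 mm above the shoulders, with no contact forces. I'll lower it the last bit and release.

>>> drive_tool:
  commands:
    - [[0.01,0,-0.04,0,-1],[0,0,0,0,-1],[0,0,0,0,0.45],[0,0,0,0,0.6],[0,0,0,0,0.8],[0,0,0,0,0.8],[0,0,0,0,0.8]]

```text
time: 18.25
eef_pos: [0.4595, -0.0131, 0.0382]
ee_rot: [1.694, 2.646, 0.0]
wrist_force: [-0.8, 0.4, -0.0]
width: 0.077
```

```bash
python3 st.py 19
```

```text
18.3 [-0.03  0.33 -0.61  0.63 -0.    1.11] [ 0.4595 -0.0131  0.0382] [ 0.5  -0.23  0.23] 0.0768 yaw 114.7499532955147
```

View pics/w19.png

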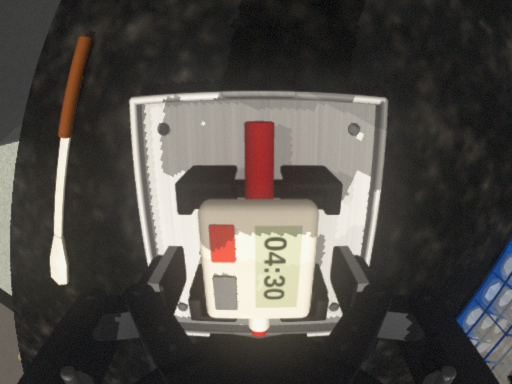

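Released. Retreating straight up.

>>> drive_tool:
  commands:
    - [[0,0,0.2,0,0.8],[0,0,0.5,0,0.8],[0,0,0.8,0,0.8],[0,0,0.9,0,0.8],[0,0,0.9,0,0.8],[0,0,0.9,0,0.8],[0,0,0.5,0,0.8],[0,0,0,0,0.8]]

```text
time: 18.97
eef_pos: [0.4621, -0.0132, 0.1832]
ee_rot: [1.69, 2.64, 0.006]
wrist_force: [0.0, -0.7, 0.1]
width: 0.0768
```

```bash
python3 st.py 20;  python3 - <<'E'
from bench import r
from h import *
import pickle
s=grab(r,"scene"); crop(s,"pics/s20.png",215,160,100,90,6)
s=grab(r,"side"); crop(s,"pics/s20b.png",180,170,90,70,8)
f=pickle.load(open("w20.pkl","rb")); crop(f,"pics/w20c.png",150,70,210,210,2.8)
E
```

```text
19.0167 [-0.03  0.18 -0.38  1.01 -0.    1.11] [ 0.4611 -0.0132  0.1813] [-0.18  0.38 -0.55] 0.0767 yaw 114.74881795033879
```

View pics/w20c.png

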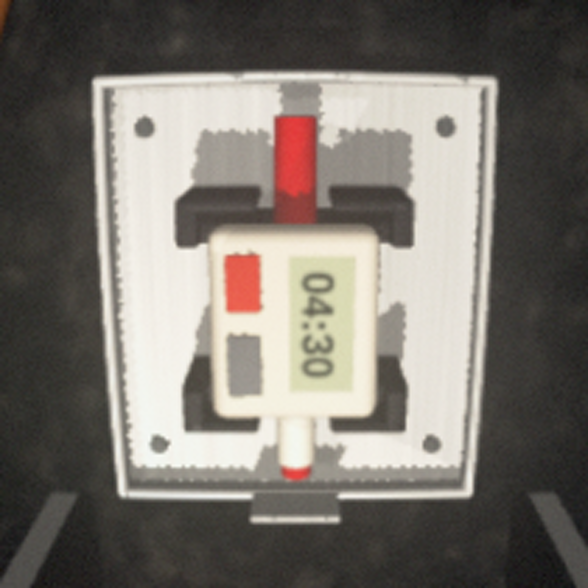

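View pics/s20.png

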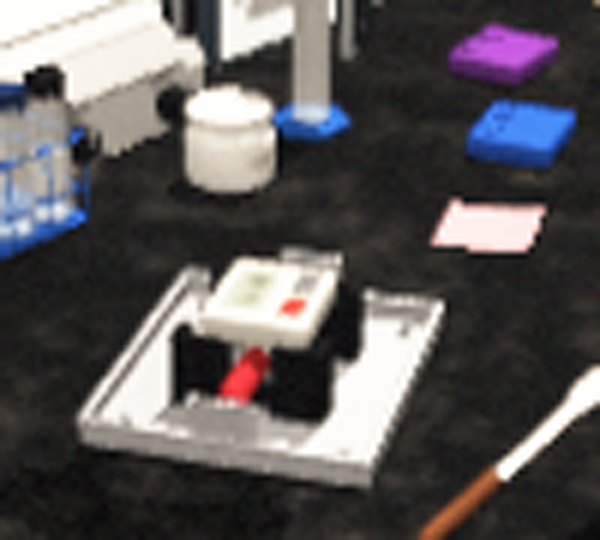

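View pics/s20b.png

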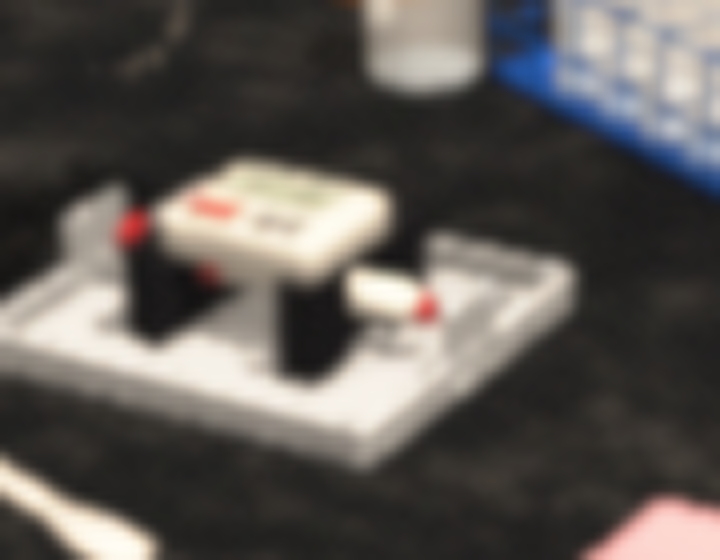

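It looks seated. I'll check by overlaying the expected top face at z = 55 mm in all three views.

Run:
```python
from bench import r
from h import *
p=[.4597,-.0132,np.radians(24.65)]
def T(l): c,s=np.cos(p[2]),np.sin(p[2]); return np.array([p[0]+c*l[0]-s*l[1],p[1]+s*l[0]+c*l[1],l[2]])
out=[]
for n,x0,y0 in [("wrist",200,120),("scene",235,185),("side",185,175)]:
    w=120 if n=="wrist" else 60; k=360/w
    f=grab(r,n); im=cv2.resize(f["img"][y0:y0+w,x0:x0+w,::-1],(360,360),interpolation=cv2.INTER_CUBIC)
    for z,c in [(.055,(0,0,255)),(.038,(255,0,0))]:
        q=np.array([[(a-o+.5)*k for a,o in zip(proj(f,T((sx*.029,sy*.034,z))),(x0,y0))] for sx,sy in[(1,1),(1,-1),(-1,-1),(-1,1)]],int)
        cv2.polylines(im,[q],True,c,1)
    out.append(im)
cv2.imwrite("pics/chk.png",np.vstack([np.hstack(out)])[:, :1080][:, ::1] if 0 else cv2.resize(np.hstack(out),(798,266)))
```

```text
(no output)
```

View pics/chk.png

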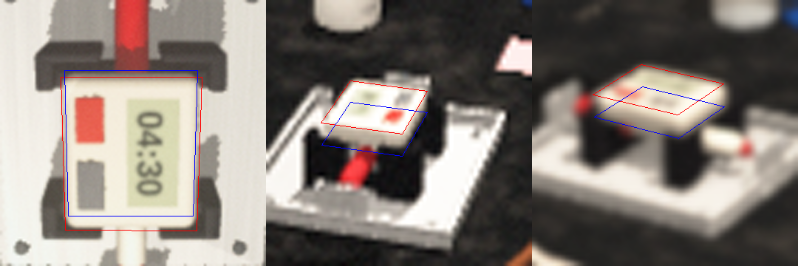

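Run:
```python
from bench import r
print(r.job_done())
```

```text
the job is handed in; nothing more can be done
None
```

The tray is loaded and I handed the job in at about 19 s. The marker pen went into the notch first and was released. The timer then went display up on the shoulders above it, and the gripper backed off to about 0.18 m.

- **Pen:** the last wrist, scene and side pictures show it lying in both notches, between the end stops.
- **Timer:** the final wrist view matches the expected seated outline (top at 55 mm) and shows it flat and inside the lips.
- **Disagreement between cameras:** in the scene and side views the overlay sits a few millimetres off the timer. The scene camera showed about the same offset on the tray and pen earlier, so I put it down to calibration.
- **Discarded reading:** one early wrist reading of the timer was about 6 mm off because the arm was still moving. I measured again with the arm still before gripping.
- **Forces and other items:** the wrist force readings stayed under 7 N. The jar, beaker and look-alikes were not touched.

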